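# Lay out the keeper blocks and draw the pump piston for inspection

### The arm

A 6-joint arm with a two-finger parallel gripper is mounted at the origin on the work surface. World frame = base frame: x ahead of the robot, y to its left, z up, the work surface at z = 0. Lengths are in m, angles in rad, forces in N, time in s.
With the tool pointing down it reaches from about 0.35 to 0.975 m from the base axis. Payload 4.9 kg.
Tool frame: the origin (TCP) lies midway between the tips of the shut fingers; the grasp point (between the pads) lies 19 mm behind it; z points along the fingers, y is the line along which they close (so a half turn about z gives the same grasp; the last joint's range is limited). The gripper opens to 85 mm and grips with 20 to 120 N. Pads are 22 mm wide; open, the fingers measure 114 mm over their backs; the gripper's body (76 mm by 85 mm) begins 54 mm behind the grasp point. The pads swing forward as they close: fully open they stand 13 mm farther back than shut.
Start: joints at [1.072, 0.053, 1.613, -0, 1.476, -0.119], TCP at [0.232, 0.58, 0.231] pointing down, gripper open.
Joint ranges: [-3.01, 3.01], [-1.01, 2.22], [0.06, 2.58], [-1.02, 4.17], [0.09, 2.62], [-3.14, 3.14]. Speed limits (rad/s): [2.57, 2.57, 3.14, 3.14, 3.14, 3.14].

### API

Orientations are given as a rotation vector (axis times angle).
In Python, from station import ctrl, optics, job gives the robot as it stands.
- The arm moves only by the shell command python3 -m jog 'ROWS' [OPENING] [FORCE]. ROWS is JSON, a list of rows, each a list of 2 entries, a list of its own where there are three numbers: the shift along the tool's x, y, z in m, then the turn, a rotation vector about the tool's x, y, z in rad. A call has 1 to 5 rows; each row is the pose to reach, as a shift and turn from the pose commanded when the call began, along the tool's axes at that moment; what a row does not reach only later rows make up. A row lasts 1/10 s, in which the tool goes at most 50 mm and 8.59 degrees, less where a joint would pass 70% of its speed; a pose out of reach is approached as far as the arm can. A call with a gripper value outside its range is refused whole. OPENING is the opening, from 0 (shut) to 1 (fully open), set as the call begins (- or left out, the last holds). The fingers move at their own pace and stop on an object; FORCE is the grip in N (left out, the last holds). Time passes only in rows, so rows that repeat a pose let the fingers close. It gives the time, the measured TCP pose, the force, the opening and the grip force at its end, in the units of the state.
- ctrl.get_obs(): the state, without advancing time (a new reading comes with each control period).
- optics.get_image(name): name is "scene" or "top" or "wrist"; returns a dict with "image" (420x560x3 uint8, blue, green, red), "fx", "fy", "cx", "cy" (pixels), "D" ([k1, k2, p1, p2, k3] as OpenCV has them; the pictures are not rectified), "rvec" (rotation vector, rad) and "tvec" (3), from world to camera coordinates, as OpenCV has them; the wrist camera has in their place "mount" (4x4, takes a point from camera to tool coordinates, whose origin is the TCP and whose axes are the flange's). Camera axes: x right, y down, z forward; pixel columns grow to the right and rows downward; lengths in m; the calibration is good to about 2 mm. A picture is of the moment at which its call begins: read the wrist's pose just before it. There is no depth.
- job.finish_job(): hands the job in; it is judged then, once.
The state is a dict: "t": time; "q": joint angles; "dq": joint speeds; "effort": joint torques, N m; "tool_pos": TCP position; "tool_rot": TCP orientation; "contact_force": force on the tool from outside, world axes, zero at the start; "wrist_torque": the same for the moment, N m; "opening": finger opening in m; "grip_force": force on a finger pad.
Only numpy, scipy, OpenCV 4.12 (cv2) and the standard library are available. Lean on these libraries where they do the work, as an engineer would, in place of code of your own. Each camera call takes 0.05 s, during which the arm holds its last target. There are 200 camera calls.

### The job

The dispensing pump is being stripped for inspection: lay the two loose keeper blocks in the parts tray, one in each pocket, flat on the pocket floor with the tab in the notch, and let go of them. Then take the piston by its black head and draw it straight up about 40 mm out of the pump's bore, without tipping, lifting or dragging the pump block, so that the groove shows above the bore while the foot stays well inside. Finish while holding the piston still at that height, do not let go of it, and leave the bottle, tip box and beaker alone.

Things in the scene. Friction and masses are not known exactly. Their poses are not given: they have to be found in the camera images.
- pump: Pump block, loose and heavy (2.5 kg), on the bench: dark steel foot plate 120 x 120 x 12 mm with an upright square aluminium block 56 x 56 x 88 mm on its middle, top at 100 mm, bored straight down from its top centre: bore 17.5 mm across, 80 mm deep (floor 20 mm above the bench). Origin: centre of the underside, z up; any yaw.
- bore_mouth (a point): Centre of the bore's mouth, on the top face of the pump block, 100 mm above the bench; z is the bore's axis.
- piston: Steel piston rod (about 0.2 kg, loose), 16 mm across, standing in the bore: a narrow groove 44 to 50 mm above its foot, a round black head 26 mm across and 26 mm tall, 92 to 118 mm above the foot. Origin: centre of the foot's underside, z along the rod to the head. At the start the foot rests on the bore floor, head 12 mm clear of the block; it slides freely and falls back if let go.
- piston_head (a point): Centre of the piston's black head, on the rod's axis, 105 mm above the foot and 13 mm below the head's top; the place to grip. 125 mm above the bench at the start.
- tray: Parts tray, fixed: grey plate 110 (x) x 200 (y) x 4 mm with two fenced pockets side by side along y, 100 mm between centres. Each is 54 (x) x 32 (y) mm inside, white fence 4 mm thick and 8 mm high (top 12 mm above the bench), with a notch 20 mm wide in the middle of its +x fence. Origin: centre of the underside; it may be turned about z.
- pocket0 (a point): Centre of the floor of the pocket on the tray's -y side, 4 mm above the bench, where a keeper block's origin belongs; axes as the tray's, the notch lies to +x.
- pocket1 (a point): The same for the pocket on the tray's +y side.
- notch0 (a point): Where the middle of the tab belongs for pocket 0: in the notch, 31 mm from the pocket's centre along the tray's +x, on the tray's floor level.
- notch1 (a point): The same for pocket 1.
- keeper_a: Aluminium keeper block (about 90 g), loose, flat on the bench: 48 (x) x 26 (y) x 30 (z) mm with a tab 12 x 12 mm, 14 mm high, standing out low from its +x end (-24 to +36 mm over all). Origin: centre of the underside of the 48 x 26 mm body. Fits either pocket, but lies flat only with the tab in the notch; grip it across its 26 mm width, near the top.
- keeper_b: The second keeper block, the same as keeper_a.
- keeper_a_tab (a point): Middle of the underside of keeper_a's tab, 31 mm from its origin along its x axis.
- keeper_b_tab (a point): The same on keeper_b.
- reagent: Bystander: reagent bottle with a blue cap, 60 mm across, 130 mm tall; origin at the centre of its underside.
- tipbox: Bystander: white box with a yellow plate full of pipette tips on top, 85 x 120 x 60 mm; origin at the centre of its underside.
- beaker: Bystander: glass beaker, 70 mm across, 80 mm tall; origin at the centre of its underside.

How it is judged:
By the outcome, as a careful person would: the job done as asked, in the order asked, and still so for the second after the job is handed in, while the arm keeps its last pose, push and grip.
It also fails if it takes over 58 s, if anything falls off the work surface, if the arm or the gripper's body presses on something with over 40 N, if the wrist force passes 120 N, or if a joint passes its speed limit or range.

## Working session

There is one attempt and no reset: what is moved stays moved. The work goes in short steps, Python scripts to look and compute and a shell command to move; the robot and the scene stay as the last step left them, time stands still between calls to the robot, and variables do not carry over. Pictures are saved under pics/ and viewed, at most 10 in all, crops included, and the job is handed in when it is done.

```bash
ls; mkdir -p pics; python3 - <<'E'
from station import ctrl, optics
import cv2,numpy as np,pickle
o=ctrl.get_obs();print(o['t'],o['tool_pos'],o['tool_rot'],o['opening'])
d={}
for n in("scene","top","wrist"):
    d[n]=optics.get_image(n);cv2.imwrite(f'pics/{n}0.png',d[n]['image'])
    print(n,{k:np.round(v,3).tolist() for k,v in d[n].items() if k!='image'})
d['obs']=o;pickle.dump(d,open('d0.pkl','wb'))
E
```

```text
pics
0.0 [0.23140467 0.57990398 0.23004119] [-0.59287405 -3.08451646  0.00315193] 0.08533836903419866
scene {'fx': 423.108, 'fy': 423.108, 'cx': 278.902, 'cy': 212.894, 'D': [0.01, 0.0, 0.0, 0.0, 0.0], 'rvec': [1.998, 1.094, -0.55], 'tvec': [-0.337, -0.236, 1.266]}
top {'fx': 423.708, 'fy': 423.708, 'cx': 287.484, 'cy': 214.953, 'D': [-0.082, 0.0, 0.0, 0.0, 0.0], 'rvec': [2.113, -2.137, 0.17], 'tvec': [0.036, 0.622, 0.931]}
wrist {'fx': 374.487, 'fy': 374.487, 'cx': 279.816, 'cy': 208.964, 'D': [-0.099, 0.0, 0.0, 0.0, 0.0], 'mount': [[-0.001, -0.948, -0.32, 0.082], [1.0, -0.001, -0.0, -0.0], [-0.0, -0.32, 0.948, -0.142], [0.0, 0.0, 0.0, 1.0]]}
```

View pics/top0.png

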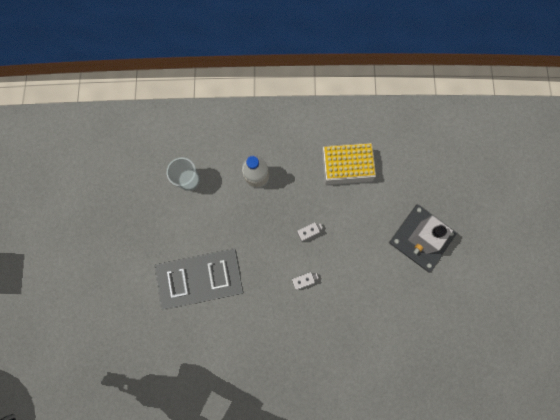

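View pics/scene0.png

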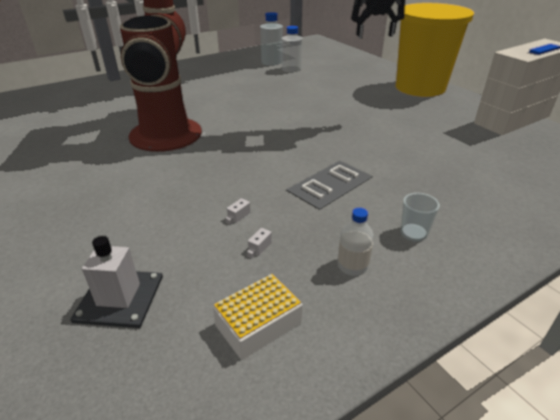

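The top view shows the tray at about (199,279), with its open notches towards the upper edge. The keepers are at (310,232) and (305,281), tabs to the right. The pump is at (422,238), with the black head at (439,231). The bystanders are well away from these.

```bash
cat > h.py <<'E'
import cv2,numpy as np
from scipy.spatial.transform import Rotation as R
def cam(c,obs=None):
    """centre and camera-to-world rotation"""
    if 'mount' in c:
        M=np.array(c['mount']);Rt=R.from_rotvec(obs['tool_rot']).as_matrix()
        return Rt@M[:3,3]+obs['tool_pos'],Rt@M[:3,:3]
    Rw=R.from_rotvec(np.ravel(c['rvec'])).as_matrix().T
    return -Rw@np.ravel(c['tvec']),Rw
def ray(c,px,z,obs=None):
    """pixels -> points on plane height z"""
    K=np.array([[c['fx'],0,c['cx']],[0,c['fy'],c['cy']],[0,0,1.]])
    u=cv2.undistortPoints(np.array(px,float).reshape(-1,1,2),K,np.array(c['D'],float)).reshape(-1,2)
    C,Rw=cam(c,obs);d=np.c_[u,np.ones(len(u))]@Rw.T
    return C+d*((z-C[2])/d[:,2])[:,None]
def comps(m,amin):
    n,l,s,ce=cv2.connectedComponentsWithStats(m.astype(np.uint8))
    return [(s[i].tolist(),ce[i],l==i) for i in range(1,n) if s[i][4]>=amin]
def rect(c,mask,z,obs=None):
    """min-area rectangle (mm) of the outline cast on plane z: centre,size,angle deg"""
    k=max(cv2.findContours(mask.astype(np.uint8),0,1)[0],key=len).reshape(-1,2)
    p=ray(c,k,z,obs)[:,:2]*1000
    return cv2.minAreaRect(p.astype(np.float32))
E
python3 - <<'E'
import pickle,numpy as np,cv2
from h import *
d=pickle.load(open('d0.pkl','rb'));t=d['top'];im=t['image'].astype(int)
br=(im.min(2)>130);
for s,ce,m in comps(br[120:330,140:480],20):
    M=np.zeros(br.shape,bool);M[120:330,140:480]=m
    print(s,ce+[140,120],[np.round(x,1) for x in rect(t,M,.03)])
dk=(im.max(2)<40)
for s,ce,m in comps(dk[190:290,370:480],20):
    print('dark',s,ce+[370,190],ray(t,[ce+[370,190]],.13).round(4))
for n,px,z in(('tray',[199,279],.004),('p',[[177,283],[218,275]],.004),('k',[[309,233],[304,282]],.03),('tab',[[320,226],[316,276]],.014),('head',[439,231],.138),('cap',[253,162],.13),('tip',[350,163],.06)):print(n,ray(t,px,z).round(3).tolist())
c=[cv2.resize(t['image'][y:y+80,x:x+100],None,fx=4,fy=4,interpolation=2) for x,y in((150,240),(275,215),(380,200))]
cv2.imwrite('pics/c0.png',np.vstack([np.hstack(c[:2])[:, :800]]))
E
```

```text
[182, 26, 19, 35, 107] [326.21495327 166.71962617] [array([748.3, -64. ]), array([92.7, 32.7]), np.float64(24.8)]
[26, 37, 30, 29, 137] [177.65693431 167.25547445] [array([744.3, 296. ]), array([56.9, 74.3]), np.float64(46.1)]
[101, 40, 17, 20, 167] [247.95209581 171.66467066] [array([735.3, 126.1]), array([53.7, 31.2]), np.float64(43.7)]
[40, 50, 18, 18, 256] [188.21484375 178.8515625 ] [array([719.6, 270.2]), array([43.3, 42. ]), np.float64(2.2)]
[217, 55, 18, 3, 28] [365.         176.32142857] [array([ 719.1, -160.5]), array([ 4. , 41.7]), np.float64(3.3)]
[279, 96, 34, 34, 438] [432.49315068 232.82420091] [array([ 579.9, -320.8]), array([60.7, 61.3]), np.float64(51.7)]
[157, 102, 22, 19, 220] [307.70454545 230.86363636] [array([587.6, -17.9]), array([26.6, 48. ]), np.float64(26.0)]
[67, 140, 22, 30, 195] [217.64615385 275.34871795] [array([487.6, 194.7]), array([63.3, 41.6]), np.float64(10.8)]
[27, 148, 21, 30, 201] [177.18905473 283.93532338] [array([468.6, 291.1]), array([63.3, 42. ]), np.float64(11.1)]
[151, 152, 23, 18, 239] [302.42259414 280.51464435] [array([471.1,  -3.9]), array([28.4, 50. ]), np.float64(17.9)]
dark [63, 36, 13, 11, 102] [439.08823529 231.16666667] [[ 0.5697 -0.2959  0.13  ]]
tray [[0.477, 0.244, 0.004]]
p [[0.468, 0.297, 0.004], [0.487, 0.198, 0.004]]
k [[0.582, -0.021, 0.03], [0.468, -0.007, 0.03]]
tab [[0.601, -0.048, 0.014], [0.482, -0.036, 0.014]]
head [[0.569, -0.293, 0.138]]
cap [[0.728, 0.103, 0.13]]
tip [[0.744, -0.12, 0.06]]
```

View pics/c0.png

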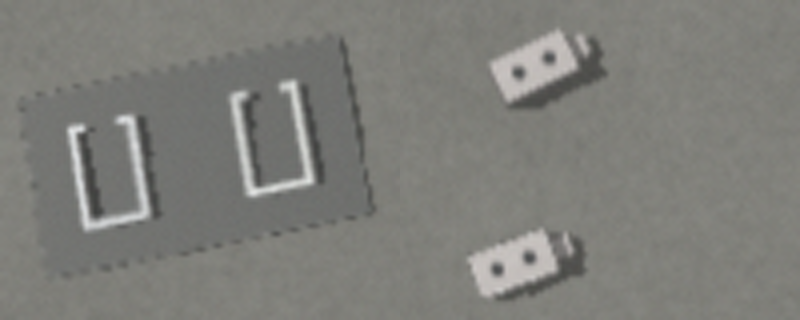

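```bash
cat >> h.py <<'E'
def go(x,y,z,head,obs=None):
    """shift and turn in tool axes to TCP x,y,z pointing down, tool y at heading (deg)"""
    from station import ctrl
    o=obs or ctrl.get_obs();R0=R.from_rotvec(o['tool_rot']);a=np.radians(head)
    Y=np.array([np.cos(a),np.sin(a),0]);Z=np.array([0,0,-1.]);T=R.from_matrix(np.c_[np.cross(Y,Z),Y,Z])
    s=R0.inv().apply(np.array([x,y,z])-o['tool_pos']);w=(R0.inv()*T).as_rotvec()
    n=int(np.ceil(max(np.linalg.norm(s)/.05,np.degrees(np.linalg.norm(w))/8.59)))
    print('shift',s.round(4).tolist(),'turn',w.round(4).tolist(),'rows>=',n)
E
python3 - <<'E'
import pickle,numpy as np
from h import *
d=pickle.load(open('d0.pkl','rb'));t=d['top'];im=t['image'].astype(int)
br=(im.min(2)>130)
for s,ce,m in comps(br[240:330,140:260],100):
    M=np.zeros(br.shape,bool);M[240:330,140:260]=m
    print(ce,[np.round(x,1) for x in rect(t,M,.012)])
go(.588,-.018,.16,26)
E
```

```text
[77.64615385 35.34871795] [array([488.2, 197.9]), array([64.4, 42.4]), np.float64(10.8)]
[37.18905473 43.93532338] [array([468.9, 296.1]), array([64.4, 42.8]), np.float64(11.1)]
shift [-0.5529, -0.4231, 0.0709] turn [-0.0016, 0.0004, 0.7372] rows>= 14
```

```bash
r='[[-0.553,-0.423,0.071],[-0.0016,0.0004,0.737]]'; python3 -m jog '[[[-0.553,-0.423,0.071],[0,0,0.737]],[[-0.553,-0.423,0.071],[0,0,0.737]],[[-0.553,-0.423,0.071],[0,0,0.737]],[[-0.553,-0.423,0.071],[0,0,0.737]],[[-0.553,-0.423,0.071],[0,0,0.737]]]' 1 40
python3 -c "from h import *;go(.588,-.018,.16,26)"
```

```text
t: 0.65
tool_pos: [0.3595, 0.3651, 0.2055]
tool_rot: [1.671, 2.66, -0.0]
contact_force: [0.5, -0.5, 0.6]
opening: 0.0852
grip_force: 0.0
shift [-0.4442, 0.0397, 0.0455] turn [-0.0001, 0.0001, -0.005] rows>= 9
```

```bash
python3 -m jog '[[[-0.444,0.04,0.045],[0,0,0]],[[-0.444,0.04,0.045],[0,0,0]],[[-0.444,0.04,0.045],[0,0,0]],[[-0.444,0.04,0.045],[0,0,0]],[[-0.444,0.04,0.045],[0,0,0]]]'
python3 -c "from h import *;go(.588,-.018,.16,26)"
```

```text
t: 1.15
tool_pos: [0.4884, 0.1521, 0.1805]
tool_rot: [1.665, 2.664, 0.0]
contact_force: [1.2, 0.6, -0.2]
opening: 0.0854
grip_force: 0.0
shift [-0.1966, 0.015, 0.0205] turn [0.0003, -0.0001, 0.0001] rows>= 4
```

```bash
python3 -m jog '[[[-0.197,0.015,0.02],[0,0,0]],[[-0.197,0.015,0.02],[0,0,0]],[[-0.197,0.015,0.02],[0,0,0]],[[-0.197,0.015,0.02],[0,0,0]],[[-0.197,0.015,0.02],[0,0,0]]]'
cat > look.py <<'E'
import sys
from station import ctrl,optics
from h import *
def look(name,save=True):
    o=ctrl.get_obs();c=optics.get_image('wrist')
    if save: cv2.imwrite(f'pics/{name}.png',c['image'])
    return o,c
def blocks(o,c,z=.03,thr=130,amin=1500):
    im=c['image'].astype(int);g=im.min(2)
    for s,ce,m in comps(g>thr,amin):
        r=rect(c,m,z,o);print(s,ce.round(),[np.round(x,1).tolist() for x in r])
E
python3 - <<'E'
from look import *
o,c=look('w1');print(o['tool_pos'].round(4));blocks(o,c)
E
```

```text
t: 1.65
tool_pos: [0.5891, -0.0212, 0.1596]
tool_rot: [-1.672, -2.66, 0.003]
contact_force: [-0.5, 1.1, 0.1]
opening: 0.0852
grip_force: 0.0
[ 0.5891 -0.0212  0.1596]
[0, 0, 560, 404, 170091] [277. 165.] [[613.6, -44.4], [523.9, 353.0], 25.3]
```

View pics/w1.png

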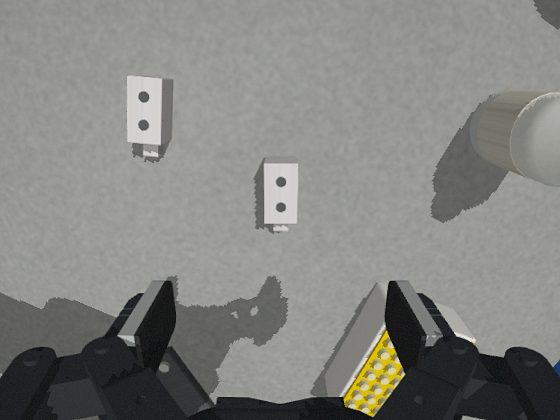

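The wrist view shows keeper a at (281,193) and keeper b at (143,110), tabs pointing down in the image. The path down is clear.

```bash
python3 - <<'E'
from look import *
o,c=look('w1b');im=c['image'].astype(int);print(im[193,270],im[150,230])
blocks(o,c,.03,185,800)
E
```

```text
[204 207 209] [152 157 155]
[127, 79, 36, 69, 2004] [144. 113.] [[473.0, -5.3], [25.1, 47.2], 19.1]
[264, 167, 34, 60, 1766] [280. 196.] [[588.6, -19.1], [24.8, 46.8], 25.1]
```

```bash
python3 -c "from h import *;go(.5886,-.0190,.009,25.2)"
```

```text
shift [-0.0022, 0.0004, 0.151] turn [-0.0012, -0.0014, 0.0121] rows>= 4
```

```bash
python3 -m jog '[[[-0.002,0,0.05],[0,0,0.012]],[[-0.002,0,0.095],[0,0,0.012]],[[-0.002,0,0.13],[0,0,0.012]],[[-0.002,0,0.151],[0,0,0.012]],[[-0.002,0,0.151],[0,0,0.012]]]'
python3 -m jog '[[[0,0,0],[0,0,0]],[[0,0,0],[0,0,0]],[[0,0,0],[0,0,0]],[[0,0,0],[0,0,0]],[[0,0,0],[0,0,0]]]' 0 40; python3 -m jog '[[[0,0,0],[0,0,0]],[[0,0,0],[0,0,0]],[[0,0,0],[0,0,0]]]'
```

```text
t: 2.25
tool_pos: [0.5846, -0.0162, 0.0058]
tool_rot: [-1.674, -2.649, 0.005]
contact_force: [-0.7, -0.2, -1.1]
opening: 0.0853
grip_force: 0.0
t: 2.75
tool_pos: [0.5899, -0.0184, 0.0116]
tool_rot: [1.679, 2.652, 0.002]
contact_force: [-0.6, 0.9, 5.5]
opening: 0.0251
grip_force: 41.4
t: 3.05
tool_pos: [0.5899, -0.0184, 0.0116]
tool_rot: [1.679, 2.652, 0.002]
contact_force: [-0.7, 1.0, 6.5]
opening: 0.0253
grip_force: 41.3
```

```bash
python3 -m jog '[[[0,0,-0.02],[0,0,0]],[[0,0,-0.06],[0,0,0]],[[0,0,-0.1],[0,0,0]],[[0,0,-0.1],[0,0,0]],[[0,0,-0.1],[0,0,0]]]'
python3 - <<'E'
from look import *
o,c=look('w2');go(.488,.198,.11,101)
import numpy as np
im=c['image'];cv2.imwrite('pics/w2.png',im)
E
```

```text
t: 3.55
tool_pos: [0.5892, -0.0184, 0.1109]
tool_rot: [1.679, 2.652, 0.001]
contact_force: [-0.4, 0.0, -1.7]
opening: 0.025
grip_force: 40.5
shift [0.2382, 0.0021, -0.0008] turn [-0.0004, -0.0013, -1.3209] rows>= 9
```

View pics/w2.png

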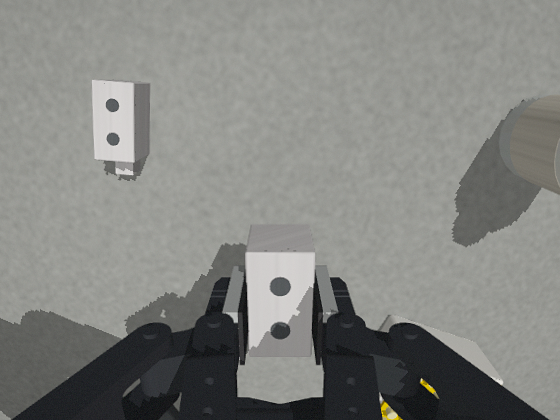

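The keeper is held level between the pads, with its holes at (280,287) and (280,331). The top face lies about 19 mm above the TCP.

```bash
python3 - <<'E'
from station import ctrl,optics
from h import *
o=ctrl.get_obs();c=optics.get_image('wrist')
p=ray(c,[[280,287],[280,331]],o['tool_pos'][2]+.019,o);print(p.round(4),o['tool_pos'])
q=R.from_rotvec(o['tool_rot']).inv().apply(p-o['tool_pos']);print(q.round(4),q.mean(0))
E
python3 -m jog '[[[0.238,0.002,0],[0,0,-0.66]],[[0.238,0.002,0],[0,0,-0.66]],[[0.238,0.002,0],[0,0,-0.66]],[[0.238,0.002,0],[0,0,-0.66]],[[0.238,0.002,0],[0,0,-0.66]]]'
python3 -c "from h import *;go(.488,.198,.11,101)"
```

```text
[[ 0.5841 -0.0096  0.128 ]
 [ 0.5926 -0.0276  0.128 ]] [ 0.58794068 -0.01821428  0.1089917 ]
[[ 0.0094  0.0002 -0.019 ]
 [-0.0105  0.0002 -0.019 ]] [-0.00055454  0.00018579 -0.01900062]
t: 4.15
tool_pos: [0.4855, 0.1994, 0.1072]
tool_rot: [-0.721, -3.053, 0.003]
contact_force: [1.7, 0.1, -1.6]
opening: 0.0252
grip_force: 40.5
shift [-0.0029, -0.0001, -0.0028] turn [-0.0013, -0.0046, -0.656] rows>= 5
```

```bash
python3 -m jog '[[[-0.093,0,-0.02],[0,0,-0.656]],[[-0.093,0,-0.02],[0,0,-0.656]],[[-0.093,0,-0.02],[0,0,-0.656]],[[-0.093,0,-0.02],[0,0,-0.656]],[[-0.093,0,-0.02],[0,0,-0.656]]]'
python3 -m jog '[[[0,0,0],[0,0,0]],[[0,0,0],[0,0,0]]]'
python3 - <<'E'
from look import *
o,c=look('w3');print(o['tool_pos']);blocks(o,c,.012,185,500)
E
```

```text
t: 4.65
tool_pos: [0.5703, 0.1553, 0.1269]
tool_rot: [0.298, -3.122, 0.0]
contact_force: [-0.2, -0.5, -1.0]
opening: 0.0251
grip_force: 40.5
t: 4.85
tool_pos: [0.5705, 0.1556, 0.1279]
tool_rot: [0.291, -3.125, 0.0]
contact_force: [0.3, -0.0, -1.7]
opening: 0.0247
grip_force: 40.5
[0.5705014  0.15555932 0.12791937]
[28, 0, 65, 44, 1909] [60. 19.] [[470.2, -12.0], [26.8, 42.9], 19.0]
[332, 52, 64, 95, 1605] [363.  93.] [[489.4, 196.7], [61.7, 40.4], 11.0]
[472, 56, 65, 93, 1400] [503.  97.] [[470.7, 294.6], [62.2, 40.4], 11.0]
[249, 324, 63, 33, 1593] [280. 343.] [[688.8, 177.5], [32.9, 52.3], 10.6]
```

View pics/w3.png

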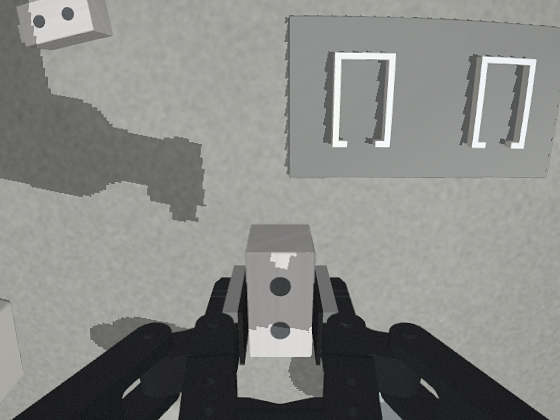

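The wrist view shows pocket 0 centred at (363,93) and pocket 1 at (503,97), notches facing the image bottom, as does the held tab.

```bash
python3 -c "from h import *;go(.489,.1967,.06,101)"
```

```text
shift [0.0725, 0.0555, 0.0686] turn [0.0001, -0.0025, -0.0059] rows>= 3
```

```bash
python3 -m jog '[[[0.035,0.028,0.02],[0,0,-0.006]],[[0.0725,0.0555,0.04],[0,-0.002,-0.006]],[[0.0725,0.0555,0.065],[0,-0.002,-0.006]],[[0.0725,0.0555,0.0685],[0,-0.002,-0.006]],[[0.0725,0.0555,0.0685],[0,-0.002,-0.006]]]'
python3 -m jog '[[[0,0,0],[0,0,0]],[[0,0,0],[0,0,0]]]'
python3 -c "from h import *;go(.489,.1967,.0145,101)"
```

```text
t: 5.4
tool_pos: [0.4897, 0.1966, 0.0609]
tool_rot: [-0.302, 3.126, -0.0]
contact_force: [0.5, 0.1, 0.6]
opening: 0.0246
grip_force: 40.4
t: 5.6
tool_pos: [0.492, 0.1968, 0.0632]
tool_rot: [-0.301, 3.122, 0.001]
contact_force: [0.9, 0.0, -0.9]
opening: 0.0249
grip_force: 40.4
shift [0.0033, 0.0005, 0.0487] turn [0.0001, 0.0053, 0.0002] rows>= 1
```

```bash
cat >> look.py <<'E'
def avg(n=8):
    P=[];W=[]
    for _ in range(n):
        o=ctrl.get_obs();P.append(o['tool_pos']);W.append(o['tool_rot']);optics.get_image('top')
    print('sd',np.std(P,0).round(4),'mean',np.mean(P,0).round(4),'F',o['contact_force'].round(1))
    return dict(tool_pos=np.mean(P,0),tool_rot=R.from_rotvec(W).mean().as_rotvec())
E
python3 - <<'E'
from look import *
a=avg();go(.489,.1967,.0145,101,a)
E
```

```text
sd [0.0006 0.     0.0006] mean [0.4911 0.1967 0.0623] F [-0.4 -0.3 -0.6]
shift [0.0022, 0.0004, 0.0478] turn [0.0, 0.0037, 0.0006] rows>= 1
```

```bash
python3 -m jog '[[[0.002,0,0.015],[0,0.003,0]],[[0.002,0,0.028],[0,0.003,0]],[[0.002,0,0.036],[0,0.003,0]],[[0.002,0,0.042],[0,0.003,0]],[[0.002,0,0.042],[0,0.003,0]]]'
python3 -m jog '[[[0,0,0],[0,0,0]],[[0,0,0.001],[0,0,0]],[[0,0,0.002],[0,0,0]],[[0,0,0.003],[0,0,0]],[[0,0,0.003],[0,0,0]]]'
python3 - <<'E'
from look import *
a=avg(4);go(.489,.1967,.0145,101,a)
E
```

```text
t: 6.5
tool_pos: [0.487, 0.1961, 0.0177]
tool_rot: [0.303, -3.123, 0.001]
contact_force: [-0.4, -0.1, -1.4]
opening: 0.0252
grip_force: 40.4
t: 7.0
tool_pos: [0.4881, 0.1964, 0.0164]
tool_rot: [0.303, -3.126, 0.0]
contact_force: [-0.1, 0.8, -2.0]
opening: 0.0252
grip_force: 40.5
sd [0. 0. 0.] mean [0.4882 0.1964 0.0164] F [-0.4  0.1 -1.2]
shift [-0.0009, 0.0001, 0.0019] turn [-0.0, -0.0009, 0.0012] rows>= 1
```

```bash
python3 -m jog '[[[-0.001,0,0.001],[0,0,0]],[[-0.001,0,0.0015],[0,0,0]],[[-0.001,0,0.002],[0,0,0]],[[-0.001,0,0.002],[0,0,0]]]'
python3 -m jog '[[[0,0,0.0005],[0,0,0]],[[0,0,0.001],[0,0,0]],[[0,0,0.001],[0,0,0]]]'
```

```text
t: 7.6
tool_pos: [0.4891, 0.1966, 0.0156]
tool_rot: [0.303, -3.125, 0.001]
contact_force: [-5.5, -2.1, 8.4]
opening: 0.0251
grip_force: 41.7
t: 7.9
tool_pos: [0.4891, 0.1966, 0.0155]
tool_rot: [0.303, -3.124, 0.001]
contact_force: [-9.2, -2.5, 14.6]
opening: 0.0251
grip_force: 42.6
```

```bash
python3 -m jog '[[[0,0,0],[0,0,0]],[[0,0,0],[0,0,0]],[[0,0,0],[0,0,0]],[[0,0,-0.01],[0,0,0]],[[0,0,-0.04],[0,0,0]]]' 0.7
python3 -m jog '[[[-0.03,0,-0.05],[0,0,0]],[[-0.08,0,-0.07],[0,0,0]],[[-0.1,0,-0.07],[0,0,0]],[[-0.1,0,-0.07],[0,0,0]]]'
python3 - <<'E'
from look import *
a=avg(4)
o,c=look('w4');blocks(o,c,.012,185,500);go(.473,-.005,.12,18.8,a);cv2.imwrite('pics/w4c.png',c['image'])
E
```

```text
t: 8.4
tool_pos: [0.4863, 0.1959, 0.0508]
tool_rot: [0.302, -3.119, 0.002]
contact_force: [0.8, -0.2, 0.2]
opening: 0.0598
grip_force: 0.0
t: 8.8
tool_pos: [0.5916, 0.2164, 0.1265]
tool_rot: [-0.302, 3.122, 0.001]
contact_force: [0.8, 0.5, -0.1]
opening: 0.0598
grip_force: 0.0
sd [0.002  0.0003 0.0015] mean [0.5886 0.2159 0.1242] F [0.7 0.  0.1]
[249, 7, 65, 110, 4798] [284.  56.] [[492.1, 197.6], [67.0, 39.9], 11.1]
[402, 10, 68, 102, 1680] [434.  54.] [[470.7, 294.8], [62.1, 40.3], 10.9]
shift [0.1558, -0.1947, 0.0041] turn [0.0003, 0.0002, 1.4356] rows>= 10
```

View pics/w4.png

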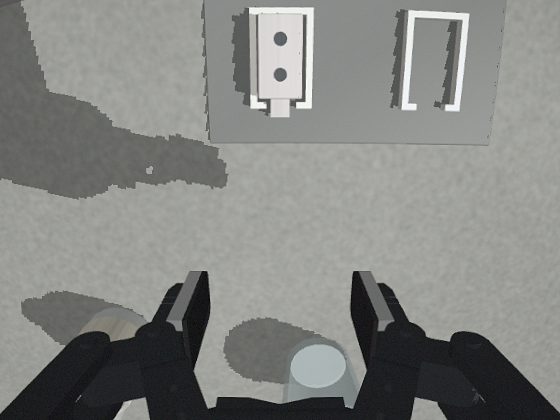

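Keeper a sits flat in pocket 0 with its tab in the notch (280,107). Now the second keeper.

```bash
python3 -m jog '[[[0.156,-0.195,0.004],[0,0,0.72]],[[0.156,-0.195,0.004],[0,0,0.72]],[[0.156,-0.195,0.004],[0,0,0.72]],[[0.156,-0.195,0.004],[0,0,0.72]],[[0.156,-0.195,0.004],[0,0,0.72]]]' 1
python3 -c "from h import *;go(.473,-.005,.12,18.8)"
```

```text
t: 9.55
tool_pos: [0.4693, -0.0065, 0.1185]
tool_rot: [-0.824, -3.03, 0.001]
contact_force: [0.8, -1.6, 0.5]
opening: 0.0854
grip_force: 0.0
shift [-0.0024, 0.0032, -0.0015] turn [-0.0017, -0.0011, 0.7114] rows>= 5
```

```bash
python3 -m jog '[[[-0.002,0.003,-0.03],[0,0,0.711]],[[-0.002,0.003,-0.03],[0,0,0.711]],[[-0.002,0.003,-0.03],[0,0,0.711]],[[-0.002,0.003,-0.03],[0,0,0.711]],[[-0.002,0.003,-0.03],[0,0,0.711]]]'
python3 -m jog '[[[0,0,0],[0,0,0]],[[0,0,0],[0,0,0]]]'
python3 - <<'E'
from look import *
a=avg(4);o,c=look('w5');blocks(o,c,.03,185,800);go(.473,-.005,.009,18.8,a)
E
```

```text
t: 10.05
tool_pos: [0.4737, -0.0037, 0.1486]
tool_rot: [-1.828, -2.553, 0.002]
contact_force: [0.0, -0.3, 0.5]
opening: 0.0852
grip_force: 0.0
t: 10.25
tool_pos: [0.4742, -0.0037, 0.1488]
tool_rot: [-1.819, -2.56, 0.002]
contact_force: [-0.1, 0.5, 0.8]
opening: 0.0853
grip_force: 0.0
sd [0.0002 0.     0.0001] mean [ 0.4744 -0.0038  0.149 ] F [-0.3  0.3 -0.6]
[259, 170, 35, 62, 1890] [276. 200.] [[472.5, -5.1], [24.7, 46.8], 19.5]
shift [-0.0007, -0.0015, 0.14] turn [-0.0015, -0.0004, 0.0068] rows>= 3
```

```bash
python3 -m jog '[[[-0.001,-0.002,0.05],[0,0,0]],[[-0.001,-0.002,0.09],[0,0,0]],[[-0.001,-0.002,0.12],[0,0,0]],[[-0.001,-0.002,0.138],[0,0,0]],[[-0.001,-0.002,0.138],[0,0,0]]]'
python3 -m jog '[[[0,0,0],[0,0,0]],[[0,0,0],[0,0,0]],[[0,0,0],[0,0,0]],[[0,0,0],[0,0,0]],[[0,0,0],[0,0,0]]]' 0 40
python3 -m jog '[[[0,0,0],[0,0,0]],[[0,0,0],[0,0,0]],[[0,0,-0.02],[0,0,0]],[[0,0,-0.06],[0,0,0]],[[0,0,-0.1],[0,0,0]]]'
python3 - <<'E'
from look import *
a=avg(4);o,c=look('w6');go(.5705,.2375,.128,101,a)
im=c['image'].astype(int);g=im.max(2)<100
for s,ce,m in comps(g[230:360,250:312],100):print(s,ce+[250,230])
E
```

```text
t: 11.0
tool_pos: [0.4704, -0.0051, 0.0082]
tool_rot: [-1.818, -2.554, 0.006]
contact_force: [-0.6, -0.5, -0.2]
opening: 0.0853
grip_force: 0.0
t: 11.5
tool_pos: [0.4744, -0.0058, 0.0127]
tool_rot: [1.822, 2.558, 0.001]
contact_force: [-0.4, 0.1, 5.7]
opening: 0.0246
grip_force: 41.1
t: 12.0
tool_pos: [0.4719, -0.0053, 0.1111]
tool_rot: [-1.82, -2.556, 0.003]
contact_force: [0.8, 0.4, -1.1]
opening: 0.025
grip_force: 40.3
sd [0.0022 0.0003 0.0032] mean [ 0.4755 -0.0058  0.1157] F [ 0.  -0.3 -0.7]
shift [0.1989, 0.1694, -0.0121] turn [0.0017, 0.0057, -1.4297] rows>= 10
[21, 43, 19, 19, 281] [280.00711744 282.07829181]
[21, 88, 19, 17, 250] [280.072 326.108]
```

```bash
python3 -c "
from look import *
go(.4723,.2949,.1,101,avg(3))"
python3 -m jog '[[[0,0,0],[0,0,-0.7]],[[0,0,0],[0,0,-0.7]],[[0,0,0],[0,0,-0.7]],[[0,0,0],[0,0,-0.7]],[[0,0,0],[0,0,-0.7]]]'
python3 -c "
from look import *
go(.4723,.2949,.1,101,avg(3))"
```

```text
sd [0.0004 0.0001 0.0006] mean [ 0.4722 -0.0053  0.1098] F [-0.6 -0.7 -1.8]
shift [0.2837, 0.0983, 0.0098] turn [-0.0018, -0.0037, -1.4298] rows>= 10
t: 12.9
tool_pos: [0.4723, -0.0054, 0.1096]
tool_rot: [-0.826, -3.027, 0.001]
contact_force: [0.6, -0.0, -1.4]
opening: 0.0246
grip_force: 40.3
sd [0.     0.     0.0001] mean [ 0.4723 -0.0054  0.1097] F [-0.9 -0.5 -1. ]
shift [0.1528, 0.2585, 0.0098] turn [-0.0004, -0.0042, -0.726] rows>= 7
```

```bash
python3 -m jog '[[[0.153,0.2585,0.01],[0,0,-0.726]],[[0.153,0.2585,0.01],[0,0,-0.726]],[[0.153,0.2585,0.01],[0,0,-0.726]],[[0.153,0.2585,0.01],[0,0,-0.726]],[[0.153,0.2585,0.01],[0,0,-0.726]]]'
python3 -c "
from look import *
go(.4723,.2949,.065,101)"
```

```text
t: 13.55
tool_pos: [0.4735, 0.2462, 0.1024]
tool_rot: [0.3, -3.126, 0.001]
contact_force: [0.6, -0.6, -1.8]
opening: 0.0248
grip_force: 40.3
shift [-0.0081, 0.048, 0.0373] turn [-0.0002, -0.0016, -0.0005] rows>= 2
```

```bash
python3 -m jog '[[[-0.004,0.024,0.01],[0,0,0]],[[-0.008,0.048,0.02],[0,0,0]],[[-0.008,0.048,0.037],[0,0,0]],[[-0.008,0.048,0.037],[0,0,0]],[[-0.008,0.048,0.037],[0,0,0]]]'
python3 -m jog '[[[0,0,0],[0,0,0]],[[0,0,0],[0,0,0]],[[0,0,0],[0,0,0]]]'
python3 -c "
from look import *
go(.4723,.2949,.022,101,avg(6))"
```

```text
t: 14.05
tool_pos: [0.4724, 0.2925, 0.0652]
tool_rot: [0.293, -3.125, 0.001]
contact_force: [0.4, -0.8, -1.1]
opening: 0.0252
grip_force: 40.3
t: 14.35
tool_pos: [0.4737, 0.2928, 0.0669]
tool_rot: [-0.294, 3.127, 0.001]
contact_force: [0.5, -0.1, -1.1]
opening: 0.0252
grip_force: 40.3
sd [0.0002 0.     0.0002] mean [0.4734 0.2929 0.0665] F [ 1.  -0.1 -0.2]
shift [0.0007, 0.0022, 0.0445] turn [0.0002, -0.0002, -0.0044] rows>= 1
```

```bash
python3 -m jog '[[[0.001,0.002,0.015],[0,0,-0.004]],[[0.001,0.002,0.028],[0,0,-0.004]],[[0.001,0.002,0.038],[0,0,-0.004]],[[0.001,0.002,0.0445],[0,0,-0.004]],[[0.001,0.002,0.0445],[0,0,-0.004]]]'
python3 -m jog '[[[0,0,0],[0,0,0]],[[0,0,0.001],[0,0,0]],[[0,0,0.002],[0,0,0]],[[0,0,0.003],[0,0,0]],[[0,0,0.003],[0,0,0]]]'
python3 -c "
from look import *
go(.4723,.2949,.0167,101,avg(4))"
```

```text
t: 15.15
tool_pos: [0.4704, 0.2942, 0.0195]
tool_rot: [0.301, -3.123, 0.002]
contact_force: [-0.8, -0.6, -0.8]
opening: 0.0248
grip_force: 40.4
t: 15.65
tool_pos: [0.4717, 0.2947, 0.0186]
tool_rot: [0.301, -3.126, 0.0]
contact_force: [0.7, 0.3, -1.1]
opening: 0.025
grip_force: 40.4
sd [0. 0. 0.] mean [0.4717 0.2947 0.0186] F [-0.8  0.6 -1. ]
shift [-0.0007, 0.0, 0.0019] turn [0.0, -0.0009, 0.0002] rows>= 1
```

```bash
python3 -m jog '[[[-0.0005,0,0.001],[0,0,0]],[[-0.0005,0,0.0015],[0,0,0]],[[-0.0005,0,0.002],[0,0,0]],[[-0.0005,0,0.0025],[0,0,0]],[[-0.0005,0,0.0025],[0,0,0]]]'
```

```text
t: 16.35
tool_pos: [0.4721, 0.2948, 0.0168]
tool_rot: [0.301, -3.126, 0.001]
contact_force: [-2.3, -1.8, 5.6]
opening: 0.0247
grip_force: 41.1
```

On the floor (contact 5.6 N at +4 mm). Release, retreat and check.

```bash
python3 -m jog '[[[0,0,0],[0,0,0]],[[0,0,0],[0,0,0]],[[0,0,0],[0,0,0]],[[0,0,-0.01],[0,0,0]],[[0,0,-0.04],[0,0,0]]]' 0.7
python3 -m jog '[[[-0.03,0,-0.05],[0,0,0]],[[-0.06,-0.03,-0.09],[0,0,0]],[[-0.06,-0.05,-0.12],[0,0,0]],[[-0.06,-0.05,-0.12],[0,0,0]]]'
python3 - <<'E'
from look import *
a=avg(4)
o,c=look('w7');go(.5697,-.2959,.26,0,a);go(.5697,-.2959,.26,-51.7,a)
E
```

```text
t: 16.85
tool_pos: [0.4696, 0.2936, 0.0535]
tool_rot: [0.301, -3.119, 0.004]
contact_force: [0.8, 0.3, -0.6]
opening: 0.0598
grip_force: 0.0
t: 17.25
tool_pos: [0.5465, 0.2565, 0.1851]
tool_rot: [-0.295, 3.114, 0.003]
contact_force: [1.0, -0.5, 0.1]
opening: 0.0594
grip_force: 0.0
sd [0.0023 0.0003 0.0034] mean [0.5432 0.2569 0.1802] F [-0.1 -0.1 -0.4]
shift [0.0782, -0.5478, -0.0806] turn [0.0056, 0.0036, 1.7612] rows>= 12
shift [0.0782, -0.5478, -0.0806] turn [0.008, 0.0009, 2.6636] rows>= 18
```

View pics/w7.png

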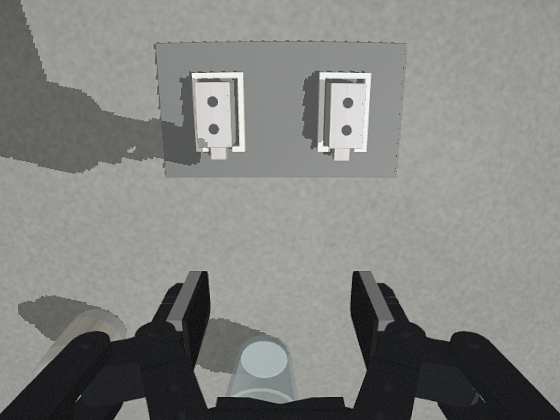

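Both keepers lie flat with their tabs in the notches, at (219,153) and (342,154). Next, the piston.

```bash
python3 -m jog '[[[0.078,-0.548,-0.08],[0,0,0.73]],[[0.078,-0.548,-0.08],[0,0,0.73]],[[0.078,-0.548,-0.08],[0,0,0.73]],[[0.078,-0.548,-0.08],[0,0,0.73]],[[0.078,-0.548,-0.08],[0,0,0.73]]]' 0.8
python3 -c "from h import *;go(.5697,-.2959,.26,0)"
```

```text
t: 18.0
tool_pos: [0.5519, 0.0092, 0.21]
tool_rot: [-0.84, -3.023, 0.001]
contact_force: [0.7, 0.1, -0.4]
opening: 0.0681
grip_force: 0.0
shift [-0.1724, -0.2524, -0.0502] turn [-0.0036, -0.0024, 1.0289] rows>= 7
```

```bash
python3 -m jog '[[[-0.172,-0.252,-0.05],[0,0,0.74]],[[-0.172,-0.252,-0.05],[0,0,0.74]],[[-0.172,-0.252,-0.05],[0,0,0.74]],[[-0.172,-0.252,-0.05],[0,0,0.74]],[[-0.172,-0.252,-0.05],[0,0,0.74]]]' 
python3 -c "from h import *;go(.5697,-.2959,.26,0)"
```

```text
t: 18.5
tool_pos: [0.5676, -0.2369, 0.2504]
tool_rot: [-1.877, -2.514, 0.001]
contact_force: [0.3, -0.3, -0.1]
opening: 0.0685
grip_force: 0.0
shift [-0.0572, -0.0148, -0.0098] turn [-0.0035, -0.0022, 0.2881] rows>= 2
```

```bash
python3 -m jog '[[[-0.057,-0.015,-0.01],[0,0,0.288]],[[-0.057,-0.015,-0.01],[0,0,0.288]],[[-0.057,-0.015,-0.01],[0,0,0.288]],[[-0.057,-0.015,-0.01],[0,0,0.288]],[[-0.057,-0.015,-0.01],[0,0,0.288]]]' 
python3 -m jog '[[[0,0,0],[0,0,0]],[[0,0,0],[0,0,0]],[[0,0,0],[0,0,0]]]' 
python3 - <<'E'
from look import *
a=avg(6);o,c=look('w8');go(.5697,-.2959,.26,0,a)
E
```

```text
t: 19.0
tool_pos: [0.5704, -0.2931, 0.261]
tool_rot: [-2.21, -2.229, 0.002]
contact_force: [-0.1, -0.5, 1.0]
opening: 0.0683
grip_force: 0.0
t: 19.3
tool_pos: [0.5707, -0.2943, 0.2623]
tool_rot: [-2.214, -2.228, 0.001]
contact_force: [-0.8, 0.7, 0.1]
opening: 0.0681
grip_force: 0.0
sd [0.     0.0002 0.    ] mean [ 0.5706 -0.2947  0.2623] F [-0.1 -0.2 -0.2]
shift [-0.0012, -0.0009, 0.0023] turn [-0.0008, 0.0003, 0.0056] rows>= 1
```

View pics/w8.png

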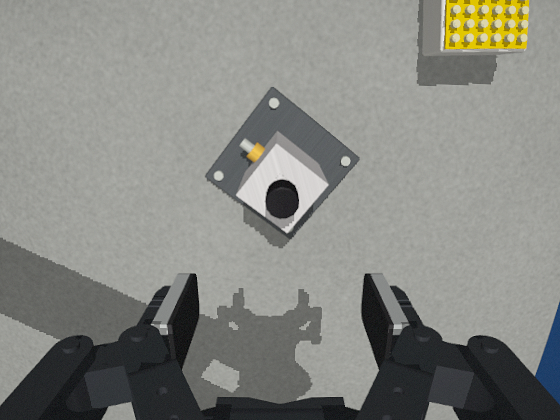

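The head appears at about (282,199). Its lower edge in the image is the far rim of the top disc, and the block is square below it.

```bash
python3 - <<'E'
from look import *
o=ctrl.get_obs();c=optics.get_image('wrist');im=c['image'].astype(int)
g=(im.max(2)<45)
for s,ce,m in comps(g[160:240,240:330],300):
    s[0]+=240;s[1]+=160;x,y,w,h,_=s;print(s,ce+[240,160])
    ys,xs=np.nonzero(m);wd=[(r+160,xs[ys==r].min()+240,xs[ys==r].max()+240) for r in np.unique(ys)];print(wd[::4])
    P=ray(c,[[x-.5,y+h*.55],[x+w-.5,y+h*.55],[x+w/2,y+h-.5]],.138,o);print(P.round(4),'centre',(P[0,0]+P[1,0])/2,P[2,1]+.013)
E
```

```text
[266, 180, 33, 38, 886] [282.35327314 198.94018059]
[(np.int64(180), np.int64(279), np.int64(285)), (np.int64(184), np.int64(272), np.int64(292)), (np.int64(188), np.int64(269), np.int64(295)), (np.int64(192), np.int64(267), np.int64(296)), (np.int64(196), np.int64(267), np.int64(297)), (np.int64(200), np.int64(266), np.int64(298)), (np.int64(204), np.int64(267), np.int64(297)), (np.int64(208), np.int64(267), np.int64(296)), (np.int64(212), np.int64(270), np.int64(293)), (np.int64(216), np.int64(275), np.int64(288))]
[[ 0.5602 -0.2967  0.138 ]
 [ 0.5847 -0.2966  0.138 ]
 [ 0.5729 -0.3098  0.138 ]] centre 0.57244819965877 -0.29680745294778155
```

```bash
python3 -m jog '[[[-0.002,0.002,0.03],[0,0,0.005]],[[-0.002,0.002,0.06],[0,0,0.005]],[[-0.002,0.002,0.08],[0,0,0.005]],[[-0.002,0.002,0.092],[0,0,0.005]],[[-0.002,0.002,0.092],[0,0,0.005]]]' 0.8
python3 -m jog '[[[0,0,0],[0,0,0]],[[0,0,0],[0,0,0]],[[0,0,0],[0,0,0]],[[0,0,0],[0,0,0]],[[0,0,0],[0,0,0]]]' 
python3 - <<'E'
from look import *
a=avg(6);o=ctrl.get_obs();c=optics.get_image('wrist');im=c['image'].astype(int)
g=(im.max(2)<60)
for s,ce,m in comps(g[205:315,215:345],800):
    x,y,w,h,_=s;x+=215;y+=205;print(x,y,w,h,ce+[215,205])
    P=ray(c,[[x-.5,y+h*.5],[x+w-.5,y+h*.5],[x+w/2,y+h-.5]],.138,o);print(P.round(4),'centre',(P[0,0]+P[1,0])/2,P[2,1]+.013)
go(.5724,-.297,.109,0,a)
E
```

```text
t: 20.2
tool_pos: [0.5714, -0.2964, 0.1679]
tool_rot: [-2.218, -2.218, 0.003]
contact_force: [0.1, 0.2, -0.3]
opening: 0.0679
grip_force: 0.0
t: 20.7
tool_pos: [0.5727, -0.2971, 0.1709]
tool_rot: [2.221, 2.221, -0.001]
contact_force: [1.1, 0.4, 0.1]
opening: 0.068
grip_force: 0.0
sd [0.0001 0.0001 0.0002] mean [ 0.5725 -0.297   0.1705] F [-0.8  0.6  0.6]
255 216 48 59 [278.93336275 245.53353928]
[[ 0.5599 -0.2935  0.138 ]
 [ 0.5843 -0.2935  0.138 ]
 [ 0.5723 -0.3101  0.138 ]] centre 0.5720873256852734 -0.2970535975002533
shift [0.0001, -0.0001, 0.0615] turn [-0.0007, 0.0004, 0.0] rows>= 2
```

```bash
python3 -m jog '[[[0,-0.0003,0.015],[0,0,0]],[[0,-0.0003,0.03],[0,0,0]],[[0,-0.0003,0.045],[0,0,0]],[[0,-0.0003,0.055],[0,0,0]],[[0,-0.0003,0.0605],[0,0,0]]]'
python3 -m jog '[[[0,0,0],[0,0,0]],[[0,0,0],[0,0,0]],[[0,0,0],[0,0,0]],[[0,0,0],[0,0,0]],[[0,0,0],[0,0,0]]]' 0.5
python3 - <<'E'
from look import *
a=avg(4);go(.5721,-.297,.110,0,a)
E
```

```text
t: 21.55
tool_pos: [0.5711, -0.2963, 0.1071]
tool_rot: [-2.219, -2.219, 0.002]
contact_force: [-0.3, -1.1, -0.0]
opening: 0.0683
grip_force: 0.0
t: 22.05
tool_pos: [0.5724, -0.2972, 0.1104]
tool_rot: [2.221, 2.221, -0.001]
contact_force: [-1.3, -0.5, 0.9]
opening: 0.0425
grip_force: 0.0
sd [0.0001 0.0001 0.0002] mean [ 0.5723 -0.2971  0.1102] F [ 0.7  0.8 -0.3]
shift [0.0001, -0.0002, 0.0002] turn [-0.0004, 0.0006, -0.0] rows>= 1
```

```bash
python3 -m jog '[[[0,0,0],[0,0,0]],[[0,0,0],[0,0,0]],[[0,0,0],[0,0,0]],[[0,0,0],[0,0,0]],[[0,0,0],[0,0,0]]]' 0 25
python3 -m jog '[[[0,0,0],[0,0,0]],[[0,0,0],[0,0,0]],[[0,0,0],[0,0,0]]]' - 40
python3 -c "
from look import *
avg(4);print(ctrl.get_obs()['wrist_torque'])"
```

```text
t: 22.75
tool_pos: [0.5721, -0.2971, 0.1098]
tool_rot: [-2.221, -2.221, 0.001]
contact_force: [-1.3, 0.9, 1.3]
opening: 0.0252
grip_force: 24.9
t: 23.05
tool_pos: [0.5721, -0.2971, 0.1099]
tool_rot: [-2.221, -2.221, 0.001]
contact_force: [-0.0, 0.3, 1.9]
opening: 0.0247
grip_force: 39.1
sd [0. 0. 0.] mean [ 0.5721 -0.2971  0.1099] F [-0.8 -0.1  2.2]
[0.03252858 0.14291964 0.02454147]
```

Gripped with almost no side load. Draw up slowly, in small steps, watching the force.

```bash
python3 -m jog '[[[0,0,-0.002],[0,0,0]],[[0,0,-0.004],[0,0,0]],[[0,0,-0.006],[0,0,0]],[[0,0,-0.008],[0,0,0]],[[0,0,-0.010],[0,0,0]]]'
python3 -m jog '[[[0,0,-0.002],[0,0,0]],[[0,0,-0.004],[0,0,0]],[[0,0,-0.006],[0,0,0]],[[0,0,-0.008],[0,0,0]],[[0,0,-0.010],[0,0,0]]]'
```

```text
t: 23.75
tool_pos: [0.572, -0.2969, 0.1197]
tool_rot: [-2.221, -2.221, 0.001]
contact_force: [-0.3, 0.3, -1.9]
opening: 0.0248
grip_force: 39.3
t: 24.25
tool_pos: [0.5721, -0.297, 0.1299]
tool_rot: [-2.221, -2.221, 0.001]
contact_force: [1.2, -1.0, -1.9]
opening: 0.0247
grip_force: 39.3
```

```bash
python3 -m jog '[[[0,0,-0.002],[0,0,0]],[[0,0,-0.004],[0,0,0]],[[0,0,-0.006],[0,0,0]],[[0,0,-0.008],[0,0,0]],[[0,0,-0.010],[0,0,0]]]'
python3 -m jog '[[[0,0,-0.002],[0,0,0]],[[0,0,-0.004],[0,0,0]],[[0,0,-0.006],[0,0,0]],[[0,0,-0.008],[0,0,0]],[[0,0,-0.010],[0,0,0]]]'
python3 -m jog '[[[0,0,0],[0,0,0]],[[0,0,0],[0,0,0]],[[0,0,0],[0,0,0]],[[0,0,0],[0,0,0]],[[0,0,0],[0,0,0]]]'
python3 - <<'E'
from look import *
avg(4)
c=optics.get_image('scene');cv2.imwrite('pics/s1.png',cv2.resize(c['image'][170:330,60:180],None,fx=3.7,fy=3.7,interpolation=2))
E
```

```text
t: 24.75
tool_pos: [0.5721, -0.297, 0.1399]
tool_rot: [-2.221, -2.221, 0.001]
contact_force: [0.3, 0.4, -1.2]
opening: 0.0246
grip_force: 39.3
t: 25.25
tool_pos: [0.5722, -0.297, 0.1499]
tool_rot: [-2.221, -2.221, 0.001]
contact_force: [-0.4, 0.4, -1.5]
opening: 0.0246
grip_force: 39.3
t: 25.75
tool_pos: [0.5721, -0.2969, 0.1495]
tool_rot: [-2.221, -2.221, 0.001]
contact_force: [-0.0, -0.5, -3.3]
opening: 0.025
grip_force: 39.3
sd [0.     0.     0.0001] mean [ 0.5721 -0.297   0.1496] F [-1.4  0.1 -1.1]
```

View pics/s1.png

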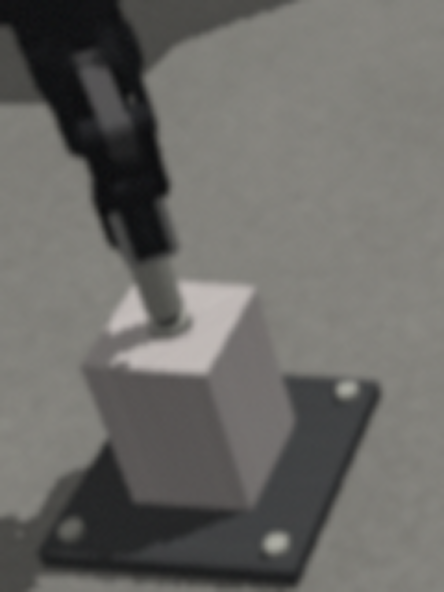

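The crop shows the pump flat on the bench and the rod drawn straight up. The dark groove ring is just above the bore mouth at (170,318). The lift is 40 mm with only the piston's weight on the wrist.

```bash
python3 -c "
from station import job
print(job.finish_job())"
```

```text
the job is handed in; nothing more can be done
None
```

Both keeper blocks are in the tray pockets, flat with their tabs in the notches, and the arm is holding the piston still about 40 mm up with the groove showing; I handed the job in at about 26 s of the 58 s allowed.

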